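# Third hand: hold the drying rail against the jig's sprung fence

### The arm

A 7-joint arm with a two-finger parallel gripper is mounted at the origin on the work surface. World frame = base frame: x ahead of the robot, y to its left, z up, the work surface at z = 0. Lengths are in m, angles in rad, forces in N, time in s.
With the tool pointing down it reaches from about 0.425 to 0.875 m from the base axis. Payload 4.7 kg.
Tool frame: the origin (TCP) lies midway between the tips of the shut fingers; the grasp point (between the pads) lies 19 mm behind it; z points along the fingers, y is the direction in which the jaws open and shut (so a half turn about z gives the same grasp; the last joint's range is limited). The gripper opens to 87 mm and grips with 3 to 60 N. Pads are 19 mm wide; open, the fingers measure 117 mm over their backs; the gripper's body (75 mm by 190 mm) begins 51 mm behind the grasp point.
Start: joints at [1.153, 0.321, -0.07, 1.45, 0.023, 1.371, -0.057], TCP at [0.272, -0.59, 0.223] pointing down, gripper open.
Joint ranges: [-2.86, 2.86], [-0.3, 2.09], [-1.38, 1.24], [0.06, 2.45], [-1.56, 4.7], [0.09, 2.05], [-2.69, 2.69]. Speed limits (rad/s): [2.57, 2.57, 3.14, 3.14, 3.14, 3.14, 3.14].

### API

Orientations are given as [roll, pitch, yaw] about the fixed x, y, z axes, in that order (R = Rz(yaw) Ry(pitch) Rx(roll)).
In Python, from bench import r gives the robot as it stands.
- The arm moves only by the tool drive_tool, never from a script. Its argument "moves" is one flat list of numbers, 6 for each row, row after row: the shift along the tool's x, y, z in m, then the turn, a rotation vector about the tool's x, y, z in rad. In form: [tx, ty, tz, rx, ry, rz, tx, ty, tz, rx, ry, rz, ...]. A call has 1 to 10 rows; each row is the pose to reach, as a shift and turn from the pose measured when the call began, along the tool's axes at that moment; what a row does not reach only later rows make up. A row lasts 1/10 s, in which the tool goes at most 50 mm and 8.59 degrees, less where a joint would pass 70% of its speed; a pose out of reach is approached as far as the arm can. A call with a gripper value outside its range is refused whole. "hand" is the gripper command: -1 is fully open, 1 is shut, values between are in proportion, set as the call begins (left out, the last holds). The fingers move at their own pace and stop on an object; "newtons" is the grip in N (left out, the last holds). Time passes only in rows, so rows that repeat a pose let the fingers close. It gives the time, the measured TCP pose, the force and the opening at its end, in the units of the state.
- r.read_state(): the state, without advancing time (a new reading comes with each control period).
- r.capture(name): name is "scene" or "top" or "wrist"; returns the picture (400x640x3 uint8, red, green, blue); there is no depth.
- r.camera_model(name): a dict with "fx", "fy", "cx", "cy" (pixels), "R" (3x3) and "t" (3): a world point X has camera coordinates R X + t; the wrist camera has in their place "hand_eye" (4x4, takes a point from camera to tool coordinates, whose origin is the TCP and whose axes are the flange's). Camera axes: x right, y down, z forward; pixel columns grow to the right and rows downward; lengths in m; the calibration is good to about 2 mm. A picture is of the moment at which its call begins: read the wrist's pose just before it. camera_model takes no time and is no camera call.
- r.finish_job(): hands the job in, once; it reports no verdict.
The state is a dict: "clock": time; "qpos": joint angles; "qvel": joint speeds; "tau": joint torques, N m; "tcp_pos": TCP position; "tool_rot": TCP orientation; "wrist_force": force on the tool from outside, world axes, zero at the start; "wrist_torque": the same for the moment, N m; "opening": opening from 0.0 (shut) to 1.0 (fully open).
Only numpy, scipy, OpenCV 4.12 (cv2) and the standard library are available. Lean on these libraries where they do the work, as an engineer would, in place of code of your own. Each camera call takes 0.05 s, during which the arm holds its last target.

### The job

I want to screw this drying rail down in the assembly jig and need a third hand. Pick the beech rail off the bench, stand it upright and flat on the jig's board in front of the sprung fence, slide it along until you feel its end butt against the metal end stop (do not shift the stop), then press it square against the fence with a steady push of about 10 newtons, never as much as 20. Finish while still holding it there with the fingers, without letting go or easing off, and leave the jar, the tin and the ornament alone.

Things in the scene. Friction and masses are not known exactly. Their poses are not given: they have to be found in the camera images.
- rail: Loose beech bar with seven dark 7 mm holes in a row on top: 160 mm long (y), 30 mm thick (x), 50 mm tall (z), 0.12 to 0.24 kg. Origin: centre of its underside. Ends and sides alike, so a half turn does not matter. Lies on the bench holes up, left or right of the jig, its length roughly along world x. Grip it from above across the 30 mm.
- jig: Fixed plywood board, x -100 to 90, y -135 to 135 mm, upper face at z 12 mm. Origin on the bench. +x points from the open front to the fence (press this way), +y along the fence to the end stop. Fence and the fixed wooden bar behind it (x 76 to 90 mm) are 30 mm high: fingertips gripping the rail 21 mm or more above its underside pass over them.
- fence_face (a point): Middle of the cork-faced front of the sprung fence, 21 mm above the bench; axes as the jig's, the face looks along -x. It lies 30 mm in +x from the jig's origin when free and moves back along +x when pressed. Face 250 mm long (y -125 to 125 mm of the jig), 12 to 30 mm above the bench.
- fence (a joint): How far the sprung fence is pushed back along the jig's +x, in m: 0 when free, mechanical limit 0.026. Linear spring without preload or friction: 1000 N/m, so 1 mm for each newton pressed on it (0.010 = 10 N).
- stop_face (a point): Point on the end stop's flat face, at the jig's x = 0, 21 mm above the bench; axes as the jig's, the face looks along -y. It lies 60 to 105 mm in +y from the jig's origin. Stop: aluminium block x -44 to 26 mm, 25 mm thick, top at 40.5 mm; black 22 mm knob on it to 50.5 mm. Clamped by friction: slips only above about 45 N.
- jar: Bystander: a glass jar with a green lid, 62 mm diameter, 85 mm high, loose on the bench on the other side of the jig from the rail. Origin under its centre.
- tin: Bystander: a low round blue tin, 104 mm diameter, 52 mm high, loose. Origin under its centre.
- ornament: Bystander: a copper glass cone on a brass stem in a dark wooden foot 70 x 70 x 30 mm, 140 mm high overall, loose. Origin under its foot's centre.
Mind the look-alikes: they are no part of the job. There is more than one size of the rail; the job needs the smallest.

How it is judged:
By the outcome, as a careful person would: the job done as asked, in the order asked, and still so for the second after the job is handed in, while the arm keeps its last pose, push and grip.
It also fails if it takes over 42 s, if anything falls off the work surface, if the arm or the gripper's body presses on something with over 40 N, if the wrist force passes 120 N, or if a joint passes its speed limit or range.

## Working session

There is one attempt and no reset: what is moved stays moved. The work goes in short steps, Python scripts to look and compute and a tool call to move; the robot and the scene stay as the last step left them, time stands still between calls to the robot, and variables do not carry over. Pictures are saved under pics/ and viewed, and the job is handed in when it is done.

Besides the shell and the picture viewer there is one more tool, called after "Call:" in YAML: its name, and indented under it one key for each argument. drive_tool: Moves the arm, as the interface text tells. Its arguments: {"type":"object","properties":{"moves":{"type":"array","items":{"type":"number"}},"hand":{"type":"number"},"newtons":{"type":"number"}},"required":["moves"]}

```bash
ls; mkdir -p pics
python3 - <<'E'
from bench import r
import cv2,json
s=r.read_state();print({k:(s[k] if not hasattr(s[k],'tolist') else s[k].tolist()) for k in s})
for n in("scene","top"):
    cv2.imwrite(f"pics/{n}0.png",r.capture(n)[:,:,::-1]);print(n,r.camera_model(n))
print(r.camera_model("wrist"))
E
```

```text
pics
{'clock': 0.0, 'qpos': [1.153111348183405, 0.3218835317367842, -0.070054527431397, 1.4516594074373905, 0.02260883082021222, 1.3707737535730384, -0.056916551573985515], 'qvel': [-0.0022225993469561604, 0.001231125534021349, 0.00028441571095131463, -0.000437801284760702, 0.00039615593346282026, 0.00034921773838070193, 0.00030050933265065194], 'tau': [-0.0008660164894536138, -49.12924647331238, -0.4046561289578676, -31.25256657600403, -0.06402799626812339, 0.04376625409349799, 0.00019348338355484884], 'tcp_pos': [0.2717292730474311, -0.5898825840580733, 0.22142978261227655], 'tool_rot': [-3.1396584573775916, 0.00011373776639245214, 0.4317718664071235], 'wrist_force': [0.2735977137271201, -0.47140542009679565, 0.033781208307396095], 'wrist_torque': [-0.007215761651950853, 0.016574012196279686, 0.025102719587330395], 'opening': 0.9994033683683171}
scene {'fx': 373.28313798886796, 'fy': 373.28313798886796, 'cx': 316.22772446678647, 'cy': 201.2154542684514, 'R': array([[ 7.90585509e-02,  9.96869974e-01, -1.19994638e-06],
       [ 7.73285570e-01, -6.13275507e-02, -6.31085064e-01],
     
[... 173 characters left out ...]
2.8571644694459, 'cy': 198.5383844536928, 'R': array([[ 0.01604004, -0.99978272,  0.01331304],
       [-0.99308061, -0.01747885, -0.11612665],
       [ 0.11633411, -0.01135825, -0.99314519]]), 't': array([0.0929504 , 0.53375077, 1.36331546])}
{'fx': 300.31421816799315, 'fy': 300.31421816799315, 'cx': 325.7538031516761, 'cy': 196.82159641892048, 'hand_eye': array([[-7.84177530e-04, -9.54182789e-01, -2.99223312e-01,
         8.21969729e-02],
       [ 9.99999692e-01, -7.59682592e-04, -1.98183871e-04,
        -2.75194882e-04],
       [-3.82111025e-05, -2.99223375e-01,  9.54183090e-01,
        -1.62969764e-01],
       [ 0.00000000e+00,  0.00000000e+00,  0.00000000e+00,
         1.00000000e+00]])}
```

View pics/top0.png

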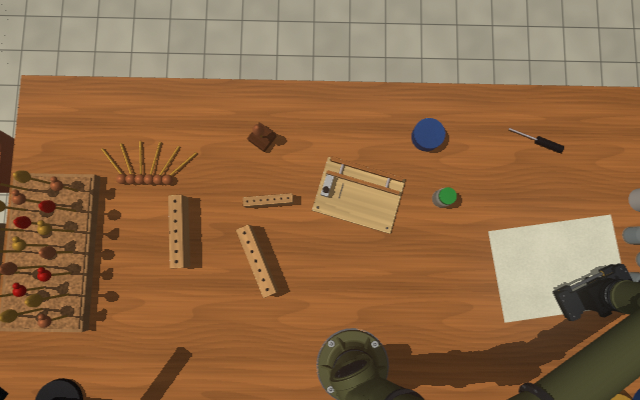

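View pics/scene0.png

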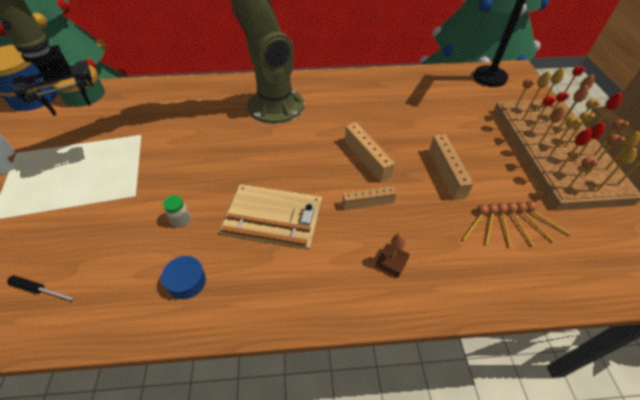

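The top view shows the smallest seven-hole bar at about (268,200), with two larger look-alikes at (178,230) and (257,260). The jig is at about (358,195), with its fence along the upper edge and the stop at (327,186). The jar is at (447,197), the tin at (430,134) and the ornament at (263,137). I'll zoom in and measure.

```bash
cat > h.py <<'E'
import numpy as np,cv2
from bench import r
from scipy.spatial.transform import Rotation as Ro
def ray(name,uv,z,R=None,t=None):
    m=r.camera_model(name)
    uv=np.atleast_2d(np.float64(uv))
    if name=="wrist":
        s=POSE
        T=np.eye(4);T[:3,:3]=Ro.from_euler('xyz',s['tool_rot']).as_matrix();T[:3,3]=s['tcp_pos']
        H=T@m['hand_eye'];Rc=H[:3,:3];c=H[:3,3]
    else:
        Rc=np.array(m['R']).T;c=-Rc@m['t']
    d=np.c_[(uv[:,0]-m['cx'])/m['fx'],(uv[:,1]-m['cy'])/m['fy'],np.ones(len(uv))]@Rc.T
    return c+d*((z-c[2])/d[:,2])[:,None]
POSE=None
E
python3 - <<'E'
from h import *
im=cv2.imread('pics/top0.png')
c=im[130:250,230:420]
cv2.imwrite('pics/crop0.png',cv2.resize(c,None,fx=4.2,fy=4.2,interpolation=cv2.INTER_CUBIC))
c=im[120:300,160:300]
hsv=cv2.cvtColor(im,cv2.COLOR_BGR2HSV)
for p in[(268,203),(350,200),(268,215),(255,250)]:print(p,hsv[p[1],p[0]])
E
```

```text
(268, 203) [ 16 137 177]
(350, 200) [ 18 116 189]
(268, 215) [ 14 173 168]
(255, 250) [ 15 137 193]
```

View pics/crop0.png

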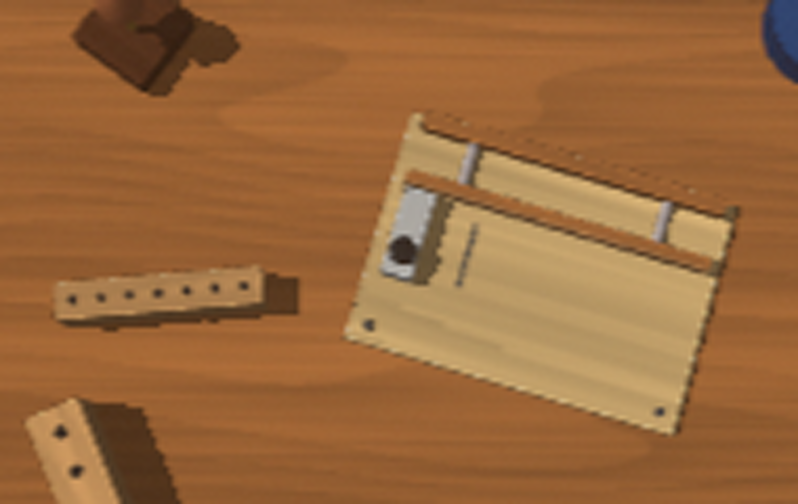

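The 4.2x crop shows rail end holes at (72,300) and (243,286), and jig front corners at (345,338) and (675,433). The fence's cork strip runs from (408,178) to (715,270), and the stop block's right edge is at about (437,190)-(415,280).

Run:
```python
from h import *
f=lambda p:(np.float64(p))/4.2+[230-.4,130-.4]
ho=ray('top',f([(72,300),(243,286)]),.05);print('holes',ho.round(4),'pitch',np.linalg.norm(ho[1]-ho[0])/6)
e=ray('top',f([(54,283),(57,320),(265,302),(262,267)]),.05);print('top corners',e.round(4),np.linalg.norm(e[0]-e[3]),np.linalg.norm(e[1]-e[2]))
yaw=np.arctan2(*(ho[0]-ho[1])[[1,0]]);print('rail c',ho.mean(0),'long dir deg',np.degrees(yaw))
j=ray('top',f([(345,338),(675,433)]),.012);v=(j[0]-j[1])[:2];print('jig front',j.round(4),np.linalg.norm(v))
print('board right back',ray('top',f([(735,215)]),.012))
ey=v/np.linalg.norm(v);ex=np.array([ey[1],-ey[0]]);o=j.mean(0)[:2]+.1*ex
print('jig o',o,'yaw deg',np.degrees(np.arctan2(ex[1],ex[0])))
fe=ray('top',f([(408,178),(715,270)]),.030)[:,:2]
st=ray('top',f([(437,190),(415,280),(383,270)]),.0405)[:,:2]
kn=ray('top',f([(403,249)]),.0505)[:,:2]
for n,p in(('fence',fe),('stop',st),('knob',kn)):
  print(n,np.c_[(p-o)@ex,(p-o)@ey].round(4))
q=f([(447,197)]) 
for n,p,z in(('jar',(447,197),.085),('tin',(429,134),.052),('orn',(263,137),.03)):print(n,ray('top',p,z).round(3))
```

```text
holes [[0.5174 0.3472 0.05  ]
 [0.5306 0.2165 0.05  ]] pitch 0.02190027482142312
top corners [[0.5303 0.3615 0.05  ]
 [0.5018 0.3581 0.05  ]
 [0.5185 0.1993 0.05  ]
 [0.5455 0.2022 0.05  ]] 0.15997303247748842 0.15970786794200598
rail c [0.52399339 0.28185193 0.05      ] long dir deg 95.73109000300691
jig front [[ 0.4952  0.1379  0.012 ]
 [ 0.4248 -0.1226  0.012 ]] 0.2697846788624968
board right back [[ 0.59888688 -0.17089727  0.012     ]]
jig o [ 0.55652434 -0.01843753] yaw deg -15.123640108744496
fence [[ 0.0336  0.1219]
 [ 0.0303 -0.1293]]
stop [[ 0.0288  0.0973]
 [-0.0439  0.0943]
 [-0.0433  0.1203]]
knob [[-0.0246  0.1097]]
jar [[ 0.538 -0.29   0.085]]
tin [[ 0.75  -0.244  0.052]]
orn [[0.735 0.304 0.03 ]]
```

Sizes agree: the rail measures 160 mm and the jig 270 mm. The rail actually lies about along world y, not x. It is still the only 160 mm bar, so I'll grasp that one. Next I'll plan the approach.

```bash
cat >> h.py <<'E'
def rel(*targets):
    """targets: x,y,z,yaw_deg ; tool down"""
    s=r.read_state();R0=Ro.from_euler('xyz',s['tool_rot']);p=np.array(s['tcp_pos'])
    print('t',round(s['clock'],2),'tcp',p.round(4),'rot',np.degrees(s['tool_rot']).round(2),'F',np.round(s['wrist_force'],2),'M',np.round(s['wrist_torque'],2),'op',round(s['opening'],3))
    for x,y,z,w in targets:
        Rt=Ro.from_euler('xyz',[np.pi,0,np.radians(w)])
        print([x,y,z,w],'->',R0.inv().apply([x,y,z]-p).round(4),(R0.inv()*Rt).as_rotvec().round(4))
JO=np.array([.5565,-.0184]);JW=np.radians(-15.12)
EX=np.array([np.cos(JW),np.sin(JW)]);EY=np.array([-np.sin(JW),np.cos(JW)])
def J2W(x,y):return JO+x*EX+y*EY
def W2J(p):d=np.array(p[:2])-JO;return np.array([d@EX,d@EY])
E
python3 - <<'E'
from h import *
rel((.48,-.38,.22,50),(.60,-.1,.22,80),(.524,.282,.16,95.7))
E
```

```text
t 0.1 tcp [ 0.2718 -0.5899  0.2216] rot [-179.9     0.     24.75] F [-0.11  0.06  0.05] M [-0.02  0.07 -0.02] op 0.998
[0.48, -0.38, 0.22, 50] -> [ 0.2769 -0.1035  0.0017] [-1.700e-03 -3.000e-04 -4.407e-01]
[0.6, -0.1, 0.22, 80] -> [ 0.5031 -0.3075  0.0021] [-1.600e-03 -8.000e-04 -9.643e-01]
[0.524, 0.282, 0.16, 95.7] -> [ 0.594  -0.6861  0.0627] [-1.6000e-03 -1.0000e-03 -1.2384e+00]
```

Call:
drive_tool:
  moves: [0.046,-0.017,0,0,0,-0.07,0.092,-0.034,0,0,0,-0.145,0.138,-0.052,0,0,0,-0.22,0.185,-0.069,0,0,0,-0.29,0.231,-0.086,0,0,0,-0.365,0.277,-0.103,0.002,-0.002,0,-0.44,0.309,-0.132,0.002,-0.002,0,-0.51,0.341,-0.161,0.002,-0.002,0,-0.58,0.374,-0.19,0.002,-0.002,0,-0.65,0.406,-0.22,0.002,-0.002,-0.001,-0.72]
  hand: -1

```text
clock: 1.1
tcp_pos: [0.5487, -0.2185, 0.2195]
tool_rot: [-3.141, 0.001, 1.154]
wrist_force: [0.7, -0.9, -0.1]
opening: 1.0
```

Run:
```python
from h import *
rel((.60,-.1,.22,80),(.524,.282,.16,95.7))
```

```text
t 1.1 tcp [ 0.5487 -0.2185  0.2195] rot [-1.7997e+02  4.0000e-02  6.6150e+01] F [ 0.68 -0.94 -0.06] M [-0.03 -0.11  0.01] op 1.0
[0.6, -0.1, 0.22, 80] -> [ 0.1291 -0.001  -0.0006] [-0.0005  0.0006 -0.2418]
[0.524, 0.282, 0.16, 95.7] -> [ 0.4478 -0.2249  0.0593] [-6.000e-04  5.000e-04 -5.158e-01]
```

Call:
drive_tool:
  moves: [0.045,0,0,0,0,-0.08,0.09,0,0,0,0,-0.16,0.129,-0.002,0,0,0,-0.24,0.169,-0.029,0.007,0,0,-0.27,0.209,-0.057,0.015,0,0,-0.31,0.249,-0.085,0.022,0,0,-0.345,0.289,-0.113,0.03,0,0,-0.38,0.328,-0.141,0.037,0,0,-0.41,0.368,-0.169,0.044,0,0,-0.45,0.408,-0.197,0.052,0,0,-0.48]

```text
clock: 2.1
tcp_pos: [0.5327, 0.2357, 0.1669]
tool_rot: [-3.141, 0.001, 1.635]
wrist_force: [0.1, 0.3, -0.6]
opening: 1.001
```

Run:
```python
from h import *
rel((.524,.282,.14,95.7))
```

```text
t 2.1 tcp [0.5327 0.2357 0.1669] rot [-1.7997e+02  5.0000e-02  9.3710e+01] F [ 0.12  0.32 -0.58] M [-0.01 -0.16  0.01] op 1.001
[0.524, 0.282, 0.14, 95.7] -> [ 0.0467 -0.0057  0.0269] [-0.0005  0.0008 -0.0348]
```

Call:
drive_tool:
  moves: [0.025,-0.003,0.013,0,0,-0.02,0.047,-0.006,0.027,0,0.001,-0.035,0.047,-0.006,0.027,0,0.001,-0.035,0.047,-0.006,0.027,0,0.001,-0.035]

```text
clock: 2.5
tcp_pos: [0.5234, 0.2818, 0.1393]
tool_rot: [-3.14, 0.001, 1.671]
wrist_force: [1.0, -0.6, 0.3]
opening: 0.997
```

Run:
```python
from h import *
rel((.524,.282,.14,95.7))
s=r.read_state();im=r.capture('wrist');cv2.imwrite('pics/w1.png',im[:,:,::-1]);print(list(s['tcp_pos']),list(s['tool_rot']))
```

```text
t 2.5 tcp [0.5234 0.2818 0.1393] rot [-1.799e+02  4.000e-02  9.575e+01] F [ 0.99 -0.56  0.33] M [-0.03 -0.16 -0.01] op 0.997
[0.524, 0.282, 0.14, 95.7] -> [ 0.0001  0.0006 -0.0007] [-0.0018  0.0007  0.0008]
[np.float64(0.5233858440798671), np.float64(0.28183505739860154), np.float64(0.1393477776807504)] [np.float64(-3.1398323644515846), np.float64(0.0006681146427913731), np.float64(1.6710902180439637)]
```

View pics/w1.png

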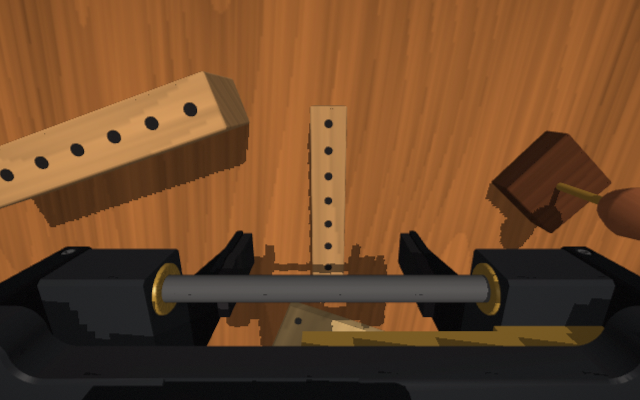

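The wrist view shows the rail (holes from (328,124) to (328,267)) centred between the fingers and aligned with them. I'll cross-check with rays.

Run:
```python
import h
from h import *
h.POSE=dict(tcp_pos=[.5234,.2818,.1393],tool_rot=[-3.1398,.0007,1.6711])
p=h.ray('wrist',[(328.5,124),(328.5,267.5),(328,201)],.05);print(p.round(4),np.linalg.norm(p[0]-p[1])/6,p[:2].mean(0),np.degrees(np.arctan2(*(p[0]-p[1])[[1,0]])))
rel((.524,.282,.024,95.7))
```

```text
[[0.5184 0.3476 0.05  ]
 [0.5319 0.2155 0.05  ]
 [0.5247 0.2816 0.05  ]] 0.02214146909958108 [0.52516863 0.28153728 0.05      ] 95.85899252579932
t 2.55 tcp [0.5243 0.281  0.1399] rot [-1.7997e+02  4.0000e-02  9.5630e+01] F [-0.02 -0.16  0.72] M [-0.01 -0.2  -0.01] op 0.997
[0.524, 0.282, 0.024, 95.7] -> [ 1.100e-03 -1.000e-04  1.159e-01] [-0.0005  0.0008 -0.0012]
```

Call:
drive_tool:
  moves: [0.001,0.001,0.04,0,0,-0.002,0.001,0.001,0.08,0,0.001,-0.002,0.001,0.001,0.105,0,0.001,-0.002,0.001,0.001,0.116,0,0.001,-0.002,0.001,0.001,0.116,0,0.001,-0.002,0.001,0.001,0.116,0,0.001,-0.002]

```text
clock: 3.15
tcp_pos: [0.5266, 0.2819, 0.0254]
tool_rot: [3.14, -0.001, 1.67]
wrist_force: [0.2, 0.2, -0.3]
opening: 1.0
```

Call:
drive_tool:
  moves: [0,0,0,0,0,0,0,0,0,0,0,0,0,0,0,0,0,0,0,0,0,0,0,0,0,0,0,0,0,0,0,0,0,0,0,0,0,0,0,0,0,0,0,0,0,0,0,0]
  hand: 1
  newtons: 45

```text
clock: 3.95
tcp_pos: [0.5263, 0.2819, 0.0253]
tool_rot: [3.14, -0.001, 1.67]
wrist_force: [-0.7, -0.2, 1.7]
opening: 0.356
```

Run:
```python
from h import *
rel((.524,.282,.024,95.7))
```

```text
t 3.95 tcp [0.5263 0.2819 0.0253] rot [ 1.7993e+02 -4.0000e-02  9.5680e+01] F [-0.72 -0.19  1.74] M [-0.06  0.28 -0.02] op 0.356
[0.524, 0.282, 0.024, 95.7] -> [ 0.0003 -0.0023  0.0013] [ 0.0012 -0.0007 -0.0003]
```

Opening 0.356 is 31 mm, so the rail is gripped. Now I'll lift and carry it.

Call:
drive_tool:
  moves: [0,0,-0.04,0,0,0,0,0,-0.08,0,0,0,0,0,-0.1,0,0,0,0,0,-0.1,0,0,0]

```text
clock: 4.35
tcp_pos: [0.528, 0.2832, 0.1286]
tool_rot: [3.135, -0.002, 1.67]
wrist_force: [0.2, 0.4, -2.8]
opening: 0.342
```

Run:
```python
from h import *
g=J2W(.003,0)
rel((*g,.122,74.88))
```

```text
t 4.35 tcp [0.528  0.2832 0.1286] rot [ 1.796e+02 -1.400e-01  9.568e+01] F [ 0.17  0.4  -2.76] M [ 0.03 -0.11  0.04] op 0.342
[np.float64(0.5593961449164998), np.float64(-0.01918252451886969), 0.122, 74.88] -> [-0.304   0.0013  0.0058] [ 0.0064 -0.0037  0.363 ]
```

Call:
drive_tool:
  moves: [-0.035,0,0,0.001,0,0.04,-0.075,0,0,0.002,-0.001,0.085,-0.115,0,0,0.003,-0.002,0.13,-0.155,0,0,0.004,-0.002,0.18,-0.195,0,0,0.005,-0.003,0.23,-0.235,0,0.002,0.006,-0.003,0.28,-0.27,0.001,0.004,0.006,-0.004,0.325,-0.295,0.001,0.006,0.006,-0.004,0.355,-0.304,0.001,0.006,0.006,-0.004,0.363,-0.304,0.001,0.006,0.006,-0.004,0.363]

```text
clock: 5.35
tcp_pos: [0.5587, -0.0198, 0.1209]
tool_rot: [-3.14, -0.0, 1.306]
wrist_force: [1.7, 0.4, -1.2]
opening: 0.337
```

Run:
```python
from h import *
g=J2W(.003,0)
rel((*g,.05,74.88))
s=r.read_state()
cv2.imwrite('pics/w2.png',r.capture('wrist')[:,:,::-1])
print(list(np.round(s['tcp_pos'],4)),list(np.round(s['tool_rot'],4)))
im=r.capture('top')[:,:,::-1]
cv2.imwrite('pics/t2.png',cv2.resize(im[120:260,230:420],None,fx=4,fy=4,interpolation=cv2.INTER_CUBIC))
```

```text
t 5.35 tcp [ 0.5587 -0.0198  0.1209] rot [-179.93   -0.     74.8 ] F [ 1.65  0.36 -1.25] M [ 0.01 -0.05 -0.02] op 0.337
[np.float64(0.5593961449164998), np.float64(-0.01918252451886969), 0.05, 74.88] -> [0.0008 0.0006 0.0709] [-0.0012 -0.     -0.0013]
[np.float64(0.5587), np.float64(-0.0198), np.float64(0.1209)] [np.float64(-3.1404), np.float64(-0.0), np.float64(1.3056)]
```

View pics/w2.png

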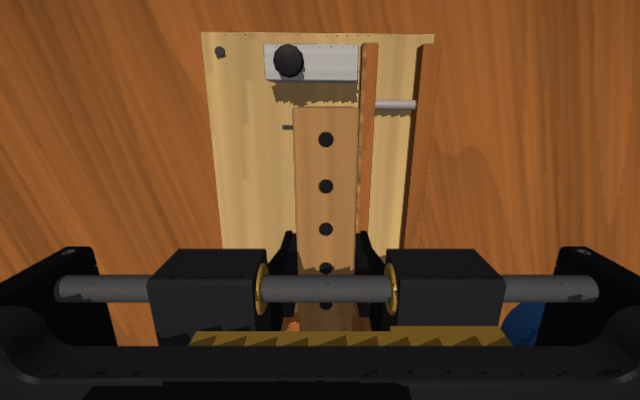

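View pics/t2.png

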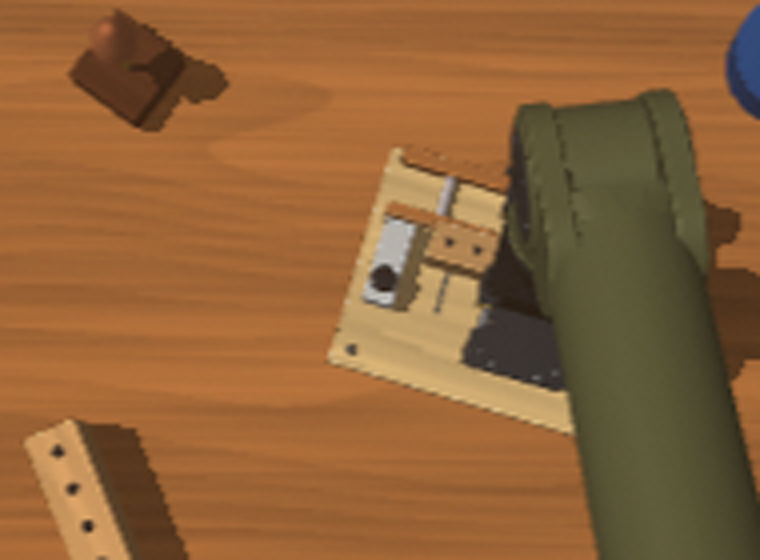

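The wrist view shows the rail end at row 107, x 294 to 357. The stop's lower edge is at row ~80 (265 to 357), and the fence face runs from (362,44) down to about (359,230). I'll check these in jig coordinates.

Run:
```python
import h
from h import *
h.POSE=dict(tcp_pos=[.5587,-.0198,.1209],tool_rot=[-3.1404,0,1.3056])
for n,px,z in(('stop',[(265,81),(357,80.5)],.0405),('fence',[(362,44),(358.5,230)],.030),('farboard',[(202,33),(433,34)],.012),('leftedge',[(202,33),(221,250)],.012),('railend',[(294,107),(357,107)],.1456),('railholes',[(326,139),(326,186),(326,229)],.1456)):
    p=h.ray('wrist',px,z);print(n,[W2J(q).round(4) for q in p],'ang',np.degrees(np.arctan2(*(W2J(p[-1])-W2J(p[0]))[::-1])).round(2))
print(W2J([.5587,-.0198]))
```

```text
stop [array([-0.044 ,  0.0975]), array([0.0257, 0.0977])] ang 0.17
fence [array([0.0298, 0.1245]), array([ 0.0318, -0.0298])] ang -89.24
farboard [array([-0.0982,  0.1359]), array([0.089 , 0.1347])] ang -0.36
leftedge [array([-0.0982,  0.1359]), array([-0.1036, -0.0593])] ang -91.58
railend [array([-0.0118,  0.0799]), array([0.016 , 0.0799])] ang -0.12
railholes [array([0.0023, 0.066 ]), array([0.0022, 0.0438]), array([0.0022, 0.0216])] ang -90.11
[ 0.00248902 -0.00077768]
```

Call:
drive_tool:
  moves: [0.001,0.001,0.035,-0.001,0,-0.001,0.001,0.001,0.06,-0.001,0,-0.001,0.001,0.001,0.071,-0.001,0,-0.001,0.001,0.001,0.076,-0.001,0,-0.001,0.001,0.001,0.078,-0.001,0,-0.001,0.001,0.001,0.078,-0.001,0,-0.001]

```text
clock: 6.05
tcp_pos: [0.561, -0.0154, 0.0445]
tool_rot: [3.139, -0.002, 1.312]
wrist_force: [-0.0, 0.5, -0.7]
opening: 0.344
```

Run:
```python
from h import *
g=J2W(.003,0)
rel((*g,.0373,74.88))
```

```text
t 6.05 tcp [ 0.561  -0.0154  0.0445] rot [ 1.7988e+02 -1.0000e-01  7.5140e+01] F [-0.05  0.46 -0.65] M [-0.03 -0.11 -0.02] op 0.344
[np.float64(0.5593961449164998), np.float64(-0.01918252451886969), 0.0373, 74.88] -> [-0.004  -0.0006  0.0072] [ 0.0022 -0.0017  0.0046]
```

Call:
drive_tool:
  moves: [-0.003,0,0.002,0.002,-0.002,0.004,-0.003,0,0.004,0.002,-0.002,0.004,-0.003,0,0.006,0.002,-0.002,0.004,-0.003,0,0.007,0.002,-0.002,0.004,-0.003,0,0.007,0.002,-0.002,0.004]

```text
clock: 6.55
tcp_pos: [0.5603, -0.0185, 0.0377]
tool_rot: [3.141, 0.0, 1.307]
wrist_force: [0.5, 0.3, 0.2]
opening: 0.34
```

Run:
```python
from h import *
g=J2W(.003,0)
rel((*g,.0373,74.88))
```

```text
t 6.55 tcp [ 0.5603 -0.0185  0.0377] rot [1.7998e+02 3.0000e-02 7.4900e+01] F [0.48 0.28 0.18] M [-0.04  0.07 -0.01] op 0.34
[np.float64(0.5593961449164998), np.float64(-0.01918252451886969), 0.0373, 74.88] -> [-0.0009 -0.0007  0.0004] [0.0003 0.0005 0.0004]
```

Call:
drive_tool:
  moves: [0,0,0.001,0,0,0,0,0,0.0015,0,0,0,0,0,0.0015,0,0,0]

```text
clock: 6.85
tcp_pos: [0.5604, -0.0185, 0.0377]
tool_rot: [3.141, 0.001, 1.307]
wrist_force: [-3.7, 0.2, 9.5]
opening: 0.342
```

Call:
drive_tool:
  moves: [0,0,0.001,0,0,0,0,0,0.001,0,0,0,0,0,0.001,0,0,0]

```text
clock: 7.15
tcp_pos: [0.5603, -0.0185, 0.0377]
tool_rot: [3.142, 0.002, 1.307]
wrist_force: [-2.7, -0.8, 7.4]
opening: 0.338
```

The rail is seated on the board. Now I'll slide it along tool +x (jig +y) toward the stop.

Call:
drive_tool:
  moves: [0.003,0,0.0005,0,0,0,0.006,0,0.0005,0,0,0,0.009,0,0.0005,0,0,0,0.011,0,0.0005,0,0,0,0.011,0,0.0005,0,0,0,0.011,0,0.0005,0,0,0]

```text
clock: 7.75
tcp_pos: [0.564, -0.0084, 0.0377]
tool_rot: [3.14, 0.002, 1.307]
wrist_force: [0.1, -4.3, 5.6]
opening: 0.338
```

```bash
cat >> h.py <<'E'
def st():
    rel();s=r.read_state();F=s['wrist_force'];print('jig pos',W2J(s['tcp_pos']).round(4),'F jig x,y',(np.dot(F[:2],EX)).round(2),np.dot(F[:2],EY).round(2),'Fz',F[2].round(2))
E
python3 -c "
from h import *
st()"
```

```text
t 7.75 tcp [ 0.564  -0.0084  0.0377] rot [1.7991e+02 1.2000e-01 7.4880e+01] F [ 0.1  -4.28  5.63] M [-0.76  0.12 -0.02] op 0.338
jig pos [0.0046 0.0116] F jig x,y 1.21 -4.1 Fz 5.63
```

Call:
drive_tool:
  moves: [0.002,0,0,0,0,0,0.002,0,0,0,0,0,0.002,0,0,0,0,0]

```text
clock: 8.05
tcp_pos: [0.5648, -0.0058, 0.0377]
tool_rot: [3.14, 0.001, 1.307]
wrist_force: [0.0, -1.7, 2.3]
opening: 0.339
```

```bash
python3 -c "
from h import *
st()"
```

```text
t 8.05 tcp [ 0.5648 -0.0058  0.0377] rot [1.7988e+02 7.0000e-02 7.4910e+01] F [ 0.03 -1.72  2.33] M [-0.25 -0.06  0.03] op 0.339
jig pos [0.0047 0.0144] F jig x,y 0.48 -1.65 Fz 2.33
```

Call:
drive_tool:
  moves: [0.001,0,0.0003,0,0,0,0.002,0,0.0003,0,0,0,0.002,0,0.0003,0,0,0]

```text
clock: 8.35
tcp_pos: [0.5653, -0.0048, 0.0377]
tool_rot: [3.139, 0.003, 1.307]
wrist_force: [-2.4, -5.4, 5.9]
opening: 0.342
```

```bash
python3 -c "
from h import *
st()"
```

```text
t 8.35 tcp [ 0.5653 -0.0048  0.0377] rot [1.7988e+02 1.5000e-01 7.4890e+01] F [-2.42 -5.37  5.86] M [-0.86  0.36  0.03] op 0.342
jig pos [0.005  0.0154] F jig x,y -0.93 -5.82 Fz 5.86
```

Call:
drive_tool:
  moves: [0.002,0,0,0,0,0,0.002,0,0,0,0,0,0.002,0,0,0,0,0]

```text
clock: 8.65
tcp_pos: [0.5658, -0.0032, 0.0378]
tool_rot: [3.139, 0.003, 1.307]
wrist_force: [-0.5, -3.4, 3.9]
opening: 0.342
```

```bash
python3 -c "
from h import *
st()
cv2.imwrite('pics/w3.png',r.capture('wrist')[:,:,::-1])"
```

```text
t 8.65 tcp [ 0.5658 -0.0032  0.0378] rot [179.88   0.18  74.88] F [-0.46 -3.4   3.92] M [-0.74  0.28  0.03] op 0.342
jig pos [0.005  0.0171] F jig x,y 0.44 -3.4 Fz 3.92
```

View pics/w3.png

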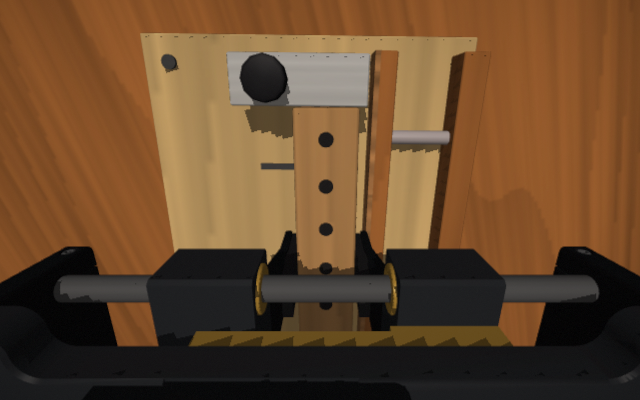

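The rail end (row 107) now meets the stop's edge in the image, but I have felt no clear contact yet. I'll keep going in small pushes.

Call:
drive_tool:
  moves: [0.001,0,0,0,0,0,0.002,0,0,0,0,0,0.002,0,0,0,0,0]

```text
clock: 9.0
tcp_pos: [0.5658, -0.0032, 0.0378]
tool_rot: [3.14, 0.006, 1.306]
wrist_force: [-2.8, -8.0, 6.3]
opening: 0.343
```

```bash
python3 -c "
from h import *
st()"
```

```text
t 9.0 tcp [ 0.5658 -0.0032  0.0378] rot [179.92   0.33  74.82] F [-2.76 -8.    6.32] M [-1.3   0.52  0.06] op 0.343
jig pos [0.005  0.0171] F jig x,y -0.58 -8.45 Fz 6.32
```

Call:
drive_tool:
  moves: [0.0015,0,0.0003,0,0.004,0,0.003,0,0.0003,0,0.008,0,0.003,0,0.0003,0,0.008,0]

```text
clock: 9.3
tcp_pos: [0.5659, -0.0032, 0.0377]
tool_rot: [3.141, 0.002, 1.305]
wrist_force: [-4.0, -9.3, 7.9]
opening: 0.341
```

```bash
python3 -c "
from h import *
st()"
```

```text
t 9.3 tcp [ 0.5659 -0.0032  0.0377] rot [1.7997e+02 1.1000e-01 7.4760e+01] F [-3.97 -9.3   7.92] M [-1.76  0.86  0.17] op 0.341
jig pos [0.0051 0.0172] F jig x,y -1.41 -10.01 Fz 7.92
```

Call:
drive_tool:
  moves: [0.002,0,0,0,0.003,0,0.003,0,0,0,0.003,0,0.003,0,0,0,0.003,0]

```text
clock: 9.6
tcp_pos: [0.5658, -0.0031, 0.0377]
tool_rot: [-3.141, 0.003, 1.304]
wrist_force: [-3.0, -8.2, 7.5]
opening: 0.338
```

```bash
python3 -c "
from h import *
st()"
```

```text
t 9.6 tcp [ 0.5658 -0.0031  0.0377] rot [-179.97    0.18   74.7 ] F [-3.   -8.17  7.53] M [-1.72  0.74  0.15] op 0.338
jig pos [0.005  0.0172] F jig x,y -0.76 -8.67 Fz 7.53
```

It is butted: three pushes of up to 10 N held position at jig y 17.2 mm, which agrees with the camera's stop at ~97 mm. Now I'll move toward the fence, keeping a light bias on the stop.

Call:
drive_tool:
  moves: [0.002,0.002,0.0002,0,0.004,-0.003,0.002,0.004,0.0002,0,0.004,-0.003,0.002,0.006,0.0002,0,0.004,-0.003,0.002,0.006,0.0002,0,0.004,-0.003]

```text
clock: 10.0
tcp_pos: [0.5662, -0.0033, 0.0377]
tool_rot: [-3.129, 0.005, 1.306]
wrist_force: [-17.4, -5.1, 22.0]
opening: 0.34
```

```bash
python3 -c "
from h import *
st()"
```

```text
t 10.0 tcp [ 0.5662 -0.0033  0.0377] rot [-179.26    0.26   74.84] F [-17.44  -5.06  21.98] M [-0.87  4.02 -0.01] op 0.34
jig pos [0.0054 0.0171] F jig x,y -15.52 -9.43 Fz 21.98
```

The rail jammed on the board: Fx 15 N with Fz 22 N, tool tipped 0.7°, only 0.4 mm moved. I'll unload the downward force and tilt before going on.

Call:
drive_tool:
  moves: [0.001,0,0,-0.013,0.004,0,0.001,0,-0.0002,-0.013,0.004,0,0.001,0,-0.0002,-0.013,0.004,0]

```text
clock: 10.3
tcp_pos: [0.5656, -0.0031, 0.0377]
tool_rot: [-3.14, 0.002, 1.305]
wrist_force: [-2.7, -4.7, 5.3]
opening: 0.343
```

```bash
python3 -c "
from h import *
st()"
```

```text
t 10.3 tcp [ 0.5656 -0.0031  0.0377] rot [-1.7993e+02  1.2000e-01  7.4800e+01] F [-2.68 -4.74  5.33] M [-0.92  0.56 -0.13] op 0.343
jig pos [0.0047 0.0172] F jig x,y -1.35 -5.27 Fz 5.33
```

Call:
drive_tool:
  moves: [0.0008,0,-0.0005,-0.001,0.003,0,0.0008,0,-0.0005,-0.001,0.003,0,0.0008,0,-0.0005,-0.001,0.003,0]

```text
clock: 10.6
tcp_pos: [0.5655, -0.003, 0.0377]
tool_rot: [-3.141, -0.0, 1.305]
wrist_force: [-0.6, -4.9, 0.8]
opening: 0.343
```

```bash
python3 -c "
from h import *
st()"
```

```text
t 10.6 tcp [ 0.5655 -0.003   0.0377] rot [-1.7996e+02 -1.0000e-02  7.4760e+01] F [-0.58 -4.95  0.75] M [-1.13 -0.07 -0.14] op 0.343
jig pos [0.0047 0.0172] F jig x,y 0.73 -4.93 Fz 0.75
```

Call:
drive_tool:
  moves: [0.0008,0.0015,-0.0006,-0.002,0,-0.001,0.0008,0.003,-0.0006,-0.004,0,-0.001,0.0008,0.003,-0.0006,-0.004,0,-0.001]

```text
clock: 10.9
tcp_pos: [0.5658, -0.0032, 0.0377]
tool_rot: [-3.139, 0.002, 1.306]
wrist_force: [-6.0, -4.6, 5.7]
opening: 0.338
```

```bash
python3 -c "
from h import *
st()"
```

```text
t 10.9 tcp [ 0.5658 -0.0032  0.0377] rot [-1.7985e+02  1.2000e-01  7.4830e+01] F [-5.97 -4.59  5.7 ] M [-0.9   1.5   0.04] op 0.338
jig pos [0.005  0.0171] F jig x,y -4.57 -5.98 Fz 5.7
```

Call:
drive_tool:
  moves: [0.0005,0.0015,-0.0012,-0.003,0.001,0,0.0005,0.003,-0.0014,-0.004,0.001,0,0.0005,0.004,-0.0014,-0.004,0.001,0,0.0005,0.004,-0.0014,-0.004,0.001,0]

```text
clock: 11.3
tcp_pos: [0.5665, -0.0034, 0.0377]
tool_rot: [-3.136, 0.003, 1.308]
wrist_force: [-6.8, -5.0, 3.0]
opening: 0.343
```

```bash
python3 -c "
from h import *
st()"
```

```text
t 11.3 tcp [ 0.5665 -0.0034  0.0377] rot [-179.68    0.19   74.92] F [-6.81 -4.97  3.01] M [-0.74  1.44  0.37] op 0.343
jig pos [0.0057 0.017 ] F jig x,y -5.28 -6.57 Fz 3.01
```

Call:
drive_tool:
  moves: [0,0.002,-0.0015,-0.005,0.002,0.001,0,0.004,-0.002,-0.007,0.002,0.001,0,0.006,-0.0025,-0.008,0.002,0.001,0,0.006,-0.0025,-0.008,0.002,0.001]

```text
clock: 11.7
tcp_pos: [0.5719, -0.0049, 0.0396]
tool_rot: [3.14, 0.001, 1.307]
wrist_force: [-3.4, -3.0, -2.9]
opening: 0.338
```

```bash
python3 -c "
from h import *
st()"
```

```text
t 11.7 tcp [ 0.5719 -0.0049  0.0396] rot [1.7993e+02 8.0000e-02 7.4870e+01] F [-3.37 -3.03 -2.94] M [-0.75  0.64  0.18] op 0.338
jig pos [0.0113 0.0171] F jig x,y -2.46 -3.81 Fz -2.94
```

The rail came free by lifting 1.9 mm and is still touching the stop (3.8 N). I'll lower it to just above the board and approach the fence.

Call:
drive_tool:
  moves: [0.0005,0.001,0.0006,0.001,0.002,0,0.0005,0.002,0.0013,0.001,0.002,0,0.0005,0.003,0.0013,0.001,0.002,0,0.0005,0.003,0.0013,0.001,0.002,0]

```text
clock: 12.1
tcp_pos: [0.5744, -0.0055, 0.038]
tool_rot: [-3.14, 0.0, 1.307]
wrist_force: [-5.0, -4.7, -0.8]
opening: 0.342
```

```bash
python3 -c "
from h import *
st()"
```

```text
t 12.1 tcp [ 0.5744 -0.0055  0.038 ] rot [-1.7993e+02  1.0000e-02  7.4860e+01] F [-5.04 -4.66 -0.76] M [-0.88  0.87  0.13] op 0.342
jig pos [0.0139 0.0171] F jig x,y -3.65 -5.81 Fz -0.76
```

Call:
drive_tool:
  moves: [0,0.001,-0.0003,-0.001,0.002,0,0,0.002,-0.0004,-0.001,0.002,0,0,0.003,-0.0005,-0.001,0.002,0,0,0.004,-0.0006,-0.002,0.002,0,0,0.004,-0.0006,-0.002,0.002,0]

```text
clock: 12.6
tcp_pos: [0.577, -0.0063, 0.0381]
tool_rot: [-3.139, -0.002, 1.306]
wrist_force: [-5.6, -2.3, -2.4]
opening: 0.342
```

```bash
python3 -c "
from h import *
st()"
```

```text
t 12.6 tcp [ 0.577  -0.0063  0.0381] rot [-1.7987e+02 -9.0000e-02  7.4820e+01] F [-5.59 -2.34 -2.39] M [-0.59  1.25 -0.13] op 0.342
jig pos [0.0166 0.0171] F jig x,y -4.79 -3.72 Fz -2.39
```

Call:
drive_tool:
  moves: [0.0005,0.001,0,-0.002,-0.001,-0.001,0.0005,0.002,0,-0.002,-0.001,-0.001,0.0005,0.003,-0.0002,-0.003,-0.001,-0.001,0.0005,0.004,-0.0003,-0.003,-0.001,-0.001,0.0005,0.004,-0.0003,-0.003,-0.001,-0.001]

```text
clock: 13.1
tcp_pos: [0.5785, -0.0066, 0.0379]
tool_rot: [-3.137, 0.001, 1.306]
wrist_force: [-9.6, -2.1, 2.2]
opening: 0.337
```

```bash
python3 -c "
from h import *
st()
cv2.imwrite('pics/w4.png',r.capture('wrist')[:,:,::-1])"
```

```text
t 13.1 tcp [ 0.5785 -0.0066  0.0379] rot [-1.7973e+02  5.0000e-02  7.4850e+01] F [-9.62 -2.07  2.23] M [-0.61  2.11 -0.11] op 0.337
jig pos [0.0182 0.0171] F jig x,y -8.75 -4.51 Fz 2.23
```

View pics/w4.png

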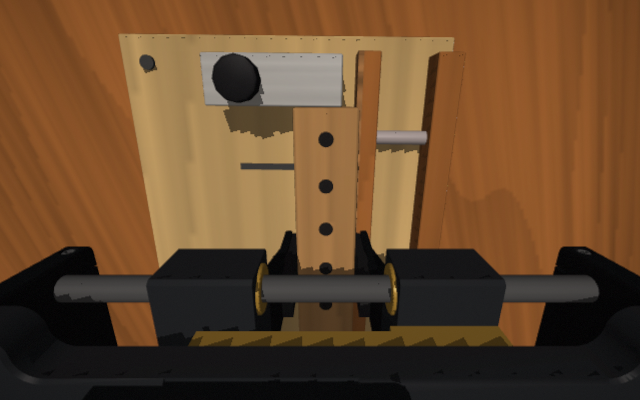

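The wrist view shows the rail against the fence, its right edge at column 357 beside the fence's edge at 358, with the rail end still at the stop. I'll measure how far the fence has moved relative to the fixed bar.

Run:
```python
import h
from h import *
im3=cv2.imread('pics/w3.png');im4=cv2.imread('pics/w4.png')
cv2.imwrite('pics/c34.png',np.vstack([cv2.resize(i[30:120,330:500],None,fx=4,fy=3.2,interpolation=cv2.INTER_CUBIC) for i in(im3,im4)]))
for n,pose,f in(('w3',([.5658,-.0032,.0378],[3.1395,.003,1.307]),[(374,53),(397,53),(463,55)]),('w4',([.5785,-.0066,.0379],[-3.137,.001,1.306]),[(358.5,53),(381,53),(438,55)])):
    h.POSE=dict(tcp_pos=pose[0],tool_rot=pose[1]);print(n,[W2J(p).round(4) for p in h.ray('wrist',f,.03)])
```

```text
w3 [array([0.0295, 0.1241]), array([0.0414, 0.1241]), array([0.0757, 0.1231])]
w4 [array([0.0347, 0.1242]), array([0.0464, 0.1241]), array([0.0759, 0.1231])]
```

View pics/c34.png

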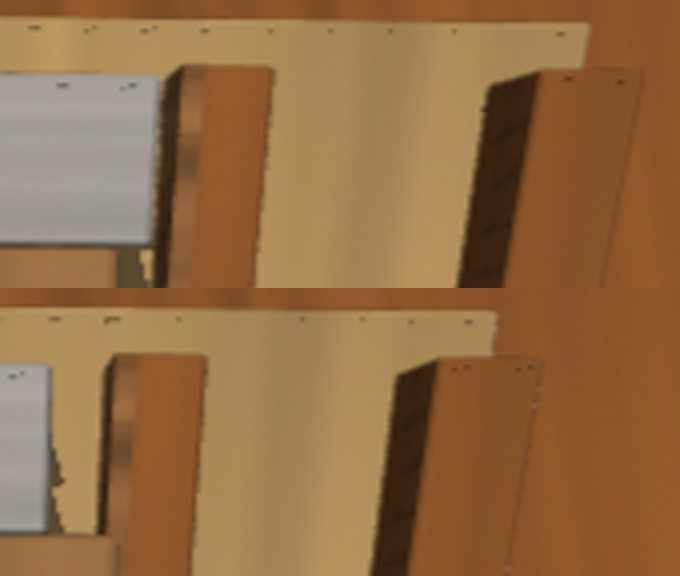

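The fence has moved back 5.0 mm (face at 34.7 mm, back edge 41.4 to 46.4 mm), so free contact is at TCP x ≈ 13.2 mm and the goal is ≈ 23.2 mm. I'll press on gradually.

Call:
drive_tool:
  moves: [0.0005,0.003,-0.0004,-0.006,0.001,0,0.0005,0.004,-0.0006,-0.007,0.001,0,0.0005,0.005,-0.0008,-0.008,0.001,0,0.0005,0.006,-0.001,-0.008,0.001,0,0.0005,0.006,-0.001,-0.008,0.001,0]

```text
clock: 13.65
tcp_pos: [0.5806, -0.0072, 0.0379]
tool_rot: [-3.136, 0.002, 1.306]
wrist_force: [-11.8, -2.1, 3.1]
opening: 0.341
```

```bash
python3 -c "
from h import *
st()"
```

```text
t 13.65 tcp [ 0.5806 -0.0072  0.0379] rot [-1.797e+02  1.000e-01  7.480e+01] F [-11.84  -2.1    3.1 ] M [-0.41  2.71 -0.23] op 0.341
jig pos [0.0203 0.0171] F jig x,y -10.88 -5.12 Fz 3.1
```

Call:
drive_tool:
  moves: [0.0005,0.004,-0.0008,-0.009,0.001,0,0.0005,0.005,-0.001,-0.01,0.001,0,0.0005,0.006,-0.0012,-0.011,0.001,0,0.0005,0.0065,-0.0013,-0.011,0.001,0,0.0005,0.0065,-0.0013,-0.011,0.001,0]

```text
clock: 14.15
tcp_pos: [0.5819, -0.0076, 0.0379]
tool_rot: [-3.136, 0.003, 1.305]
wrist_force: [-13.6, -1.9, 4.4]
opening: 0.341
```

```bash
python3 -c "
from h import *
st()"
```

```text
t 14.15 tcp [ 0.5819 -0.0076  0.0379] rot [-179.7     0.19   74.76] F [-13.63  -1.94   4.42] M [-0.28  3.31 -0.22] op 0.341
jig pos [0.0217 0.0171] F jig x,y -12.65 -5.42 Fz 4.42
```

Call:
drive_tool:
  moves: [0.0005,0.0055,-0.0012,-0.011,0.004,-0.002,0.0005,0.0065,-0.0014,-0.012,0.005,-0.003,0.0005,0.007,-0.0016,-0.012,0.005,-0.003,0.0005,0.007,-0.0016,-0.012,0.005,-0.003,0.0005,0.007,-0.0016,-0.012,0.005,-0.003]

```text
clock: 14.65
tcp_pos: [0.5833, -0.0079, 0.0379]
tool_rot: [-3.137, 0.0, 1.307]
wrist_force: [-13.6, -0.6, 3.0]
opening: 0.343
```

```bash
python3 -c "
from h import *
st()
s=r.read_state();print(list(np.round(s['tool_rot'],4)))
cv2.imwrite('pics/w5.png',r.capture('wrist')[:,:,::-1])
im=cv2.imread('pics/w5.png');cv2.imwrite('pics/c5.png',np.hstack([cv2.resize(im[30:130,180:470],None,fx=2.7,fy=2.7,interpolation=cv2.INTER_CUBIC)]))
cv2.imwrite('pics/s5.png',cv2.resize(r.capture('scene')[:,:,::-1][150:280,180:360],None,fx=4,fy=4,interpolation=cv2.INTER_CUBIC))
"
```

```text
t 14.65 tcp [ 0.5833 -0.0079  0.0379] rot [-1.7972e+02  3.0000e-02  7.4870e+01] F [-13.65  -0.58   2.98] M [-0.24  3.3  -0.39] op 0.343
jig pos [0.0232 0.0171] F jig x,y -13.02 -4.12 Fz 2.98
[np.float64(-3.1366), np.float64(0.0004), np.float64(1.3067)]
```

View pics/c5.png

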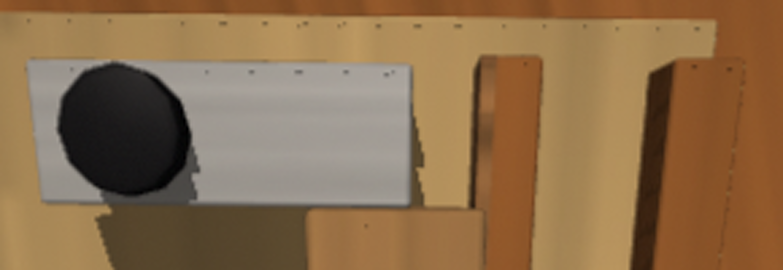

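View pics/s5.png

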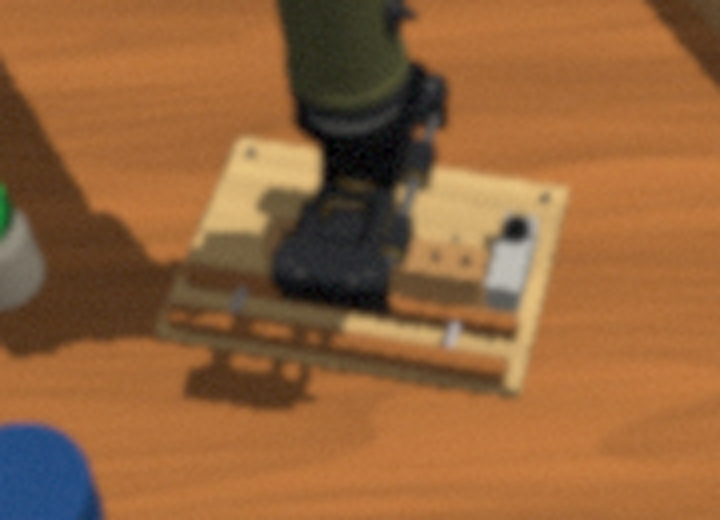

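The crop shows the fence's back top edge at about (380.4,51), the fixed bar's front top edge at about (430.7,52), and the rail end touching the stop.

Run:
```python
import h
from h import *
for n,pose,f in(('w3',([.5658,-.0032,.0378],[3.1395,.003,1.307]),[(397.7,46.5+4.5),(465,52)]),('w4',([.5785,-.0066,.0379],[-3.137,.001,1.306]),[(381.5,51),(439.5,52.5)]),('w5',([.5833,-.0079,.0379],[-3.1366,.0004,1.3067]),[(380.4,51),(430.7,52)])):
    h.POSE=dict(tcp_pos=pose[0],tool_rot=pose[1]);p=[W2J(q) for q in h.ray('wrist',f,.03)];print(n,np.round(p,4),'gap',(p[1]-p[0])[0].round(4))
def sq(n,pose,px,z):
    h.POSE=dict(tcp_pos=pose[0],tool_rot=pose[1]);return [W2J(q).round(4) for q in h.ray('wrist',px,z)]
P=([.5833,-.0079,.0379],[-3.1366,.0004,1.3067])
print('stop face',sq('',P,[(195.5,104.5),(331.5,105.5)],.0405),'rail end',sq('',P,[(294.5,107.5),(359,107.5)],.0626))
h.st()
```

```text
w3 [[0.0417 0.125 ]
 [0.0766 0.1245]] gap 0.0348
w4 [[0.0466 0.1251]
 [0.0766 0.1243]] gap 0.03
w5 [[0.0509 0.1251]
 [0.0769 0.1246]] gap 0.026
stop face [array([-0.0439,  0.0988]), array([0.0256, 0.0983])] rail end [array([0.009 , 0.0976]), array([0.0375, 0.0976])]
t 14.75 tcp [ 0.5833 -0.0079  0.0379] rot [-1.7972e+02  3.0000e-02  7.4870e+01] F [-14.47  -1.85   2.94] M [-0.34  3.29 -0.4 ] op 0.338
jig pos [0.0232 0.0171] F jig x,y -13.48 -5.56 Fz 2.94
```

Call:
drive_tool:
  moves: [0.0006,0.0056,-0.0016,-0.015,0.003,0,0.0006,0.0056,-0.0014,-0.017,0.003,0,0.0006,0.0056,-0.0014,-0.018,0.003,0,0.0006,0.0056,-0.0014,-0.018,0.003,0,0.0006,0.0056,-0.0014,-0.018,0.003,0,0.0006,0.0056,-0.0014,-0.018,0.003,0]

```text
clock: 15.35
tcp_pos: [0.5834, -0.008, 0.0379]
tool_rot: [3.14, -0.0, 1.305]
wrist_force: [-14.3, -1.1, 4.7]
opening: 0.339
```

Run:
```python
from h import *
st();s=r.read_state();print(list(np.round(s['tool_rot'],4)))
im=r.capture('wrist')[:,:,::-1];cv2.imwrite('pics/w6.png',im);cv2.imwrite('pics/c6.png',cv2.resize(im[30:130,180:470],None,fx=2.7,fy=2.7,interpolation=cv2.INTER_CUBIC))
t=r.capture('top')[:,:,::-1];cv2.imwrite('pics/t6.png',t);st()
```

```text
t 15.35 tcp [ 0.5834 -0.008   0.0379] rot [179.93  -0.    74.79] F [-14.3   -1.12   4.72] M [-0.29  3.53 -0.39] op 0.339
jig pos [0.0233 0.0171] F jig x,y -13.51 -4.81 Fz 4.72
[np.float64(3.1404), np.float64(-0.0), np.float64(1.3053)]
t 15.45 tcp [ 0.5834 -0.008   0.0379] rot [179.93  -0.    74.8 ] F [-13.99  -0.27   5.01] M [-0.35  3.54 -0.35] op 0.341
jig pos [0.0233 0.0171] F jig x,y -13.43 -3.91 Fz 5.01
```

View pics/c6.png

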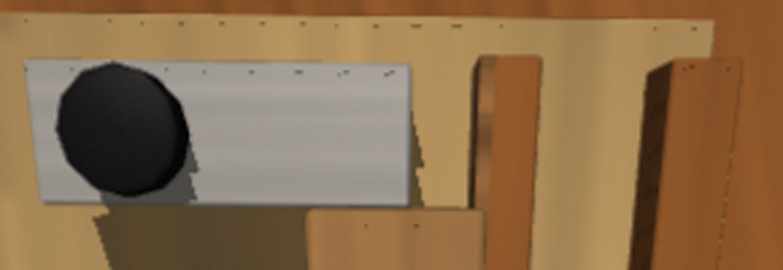

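View pics/t6.png

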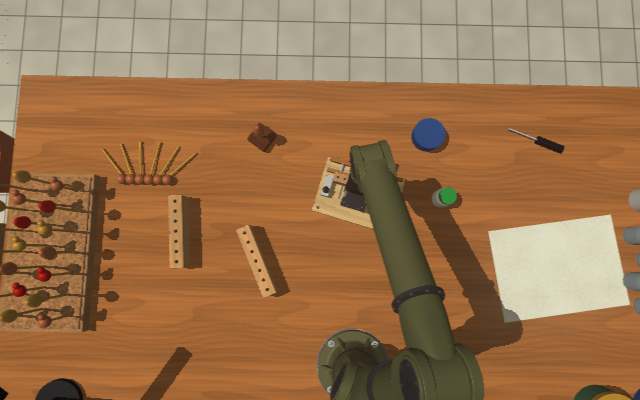

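The push is steady, the tool roll is the same as at the grasp (rail upright), and Fz of 5 N keeps the rail on the board. The stop is loaded at 4 to 5 N, and the jar, tin and ornament haven't moved. Handing in.

```bash
python3 -c "
from bench import r
print(r.finish_job())"
```

```text
the job is handed in; nothing more can be done
None
```

I handed the job in at about 15.5 s of the 42 s allowed, with the gripper still holding the 160 mm rail against both the end stop and the fence. No verdict came back.

**What I did:** I picked up the smallest rail and set it on the jig board. I slid it to the end stop: three pushes of up to 10 N left it at the same place, 17.2 mm along the jig. Then I pressed it against the fence.

**Last checks:**
- **Fence push:** the wrist position puts the fence about 10 mm back, so about 10 N. The camera, at the fence's far end, gave about 9 mm. The wrist force along the press was about 13.5 N, and I put the extra down to friction on the board and stop.
- **Stop:** 4–5 N was still on it at the end. In the camera images it stayed within 1 mm or so of where it started, about the measuring error.
- **Rail:** it is upright, at the same tool tilt as at the grasp, and within about 0.1° of the measured jig direction. It presses on the board with about 5 N.
- **Jar, tin and ornament:** they look unmoved in the top view.

**What went wrong or disagreed:**
- **Jam:** the first move toward the fence jammed on the board, with about 15 N sideways, 22 N upward and 0.7° of tilt. I raised the rail about 2 mm while keeping it touching the stop, moved it most of the way to the fence, and lowered it just before it reached the fence. So after butting it was briefly off the board.
- **Description mismatch:** the rail lay roughly along world y, not x as described. I chose it by its measured length.

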